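# Trap a serving board in the sanding jig

## Task

On the bench lies a small wooden serving board, ready for sanding. With the fingertips only, push it flat along the bench so that its long edge sits flush against the metal fence and its end touches the fixed end stop, and push the sliding stop up against its other end so that the board is trapped without play. Do not lift or tip the board, leave the bowl, the bottle and the sanding block alone, and finish with the hand clear.

Things in the scene. Friction and masses are not known exactly. Their poses are not given: they have to be found in the camera images.
- jig: Sanding jig fixed to the bench. Origin: on the bench at the inner corner of fence and end stop. +y runs along the fence to the end stop, +x square to the fence, away from robot and board; yaw up to 0.15 rad. Fence: aluminium bar 14 mm high, x 0..30, y -440..30 mm. End stop: dark wood, 14 mm high, x -90..0, y 0..30 mm. A seated board fills x -110..0, y -180..0 mm.
- tail_stop (a joint): Sliding stop: dark wooden block with a black knob, riding on the fence. Value in m, 0 = fully back, growing along jig +y towards the end stop; its board-side face is at jig y = -0.305 + value. Range 0..0.16, starts at 0..0.025 clear of the board, about 0.125 with a seated board trapped. Slides with about 2.5 N friction and stays where left.
- stop_face (a point): Point on the board-side (+y) face of the sliding stop, 42 mm in front of the fence line (jig x = -42 mm), 10 mm above the bench; axes parallel to the jig's.
- stop_back (a point): Centre of the back (-y) face of the sliding block, 40 mm behind stop_face, 18 mm above the bench; push here along jig +y. The block fills jig x -80..-4 mm, 1 to 35 mm above the bench; over the fence (to x +34 mm) it carries the knob, top at 55 mm.
- board: Loose rectangular wooden board lying flat, 110 (x) by 180 (y) by 20 mm thick, about 0.27 kg, with a 28 mm finger hole 62 mm from its centre, near its -y end. Origin: centre of its underside. +x long edge faces the fence, +y end the end stop. Starts out of the corner, 20 to 75 mm off the fence, up to 0.25 rad askew. Seated, its axes are parallel to the jig's.
- board_edge_l (a point): Point on the board's fence-side (+x) long edge, 5 mm from its +y end, mid-thickness.
- board_edge_r (a point): Point on the board's fence-side (+x) long edge, 5 mm from its -y end (the end with the hole), mid-thickness.
- board_end (a point): Middle of the board's +y end face (the end that goes to the fixed end stop), mid-thickness.
- board_tail (a point): Middle of the board's -y end face (near the hole; the sliding stop comes against it), mid-thickness.
- bowl: Dark wooden bowl, 120 mm across, 48 mm high, loose, to leave alone. Origin: centre of its underside.
- oil: Black finishing-oil bottle, 68 mm across, 150 mm high, loose, to leave alone. Origin: centre of its underside.
- sander: Cork sanding block, 60 x 105 x 32 mm high, loose, to leave alone. Origin: centre of its underside.
Mind the look-alikes: they are no part of the job. Of the things shaped like the board, the wooden one is meant.

How it is judged:
By the outcome, as a careful person would: the job done as asked, in the order asked, and still so for the second after the job is handed in, with the robot touching nothing.
It also fails if it takes over 48 s, if anything falls off the work surface, if the arm or the gripper's body presses on something with over 40 N, if the wrist force passes 120 N, or if a joint passes its speed limit or range.

## Robot

A 6-joint arm with a two-finger parallel gripper is mounted at the origin on the work surface. World frame = base frame: x ahead of the robot, y to its left, z up, the work surface at z = 0. Lengths are in m, angles in rad, forces in N, time in s.
With the tool pointing down it reaches from about 0.3 to 0.775 m from the base axis. Payload 14.6 kg.
Tool frame: the origin (TCP) lies on the centre line of the jaws, within the pads' length; the fingertips stand ctrl.nose_length ahead of it and the grasp point (between the pads) lies 5 mm behind it (ctrl.nose_length is the distance from the TCP to the fingertips, in m); z points along the fingers, y is the line along which they close (so a half turn about z gives the same grasp; the last joint's range is limited). The gripper opens to 94 mm and grips with 3 to 60 N. Pads are 16 mm wide; open, the fingers measure 119 mm over their backs; the gripper's body (75 mm by 177 mm) begins 78 mm behind the grasp point.
Start: joints at [1.205, 0.3, 1.521, -0, 1.321, -0.067], TCP at [0.162, 0.526, 0.219] pointing down, gripper open.
Joint ranges: [-3.03, 3.03], [-0.79, 2.21], [0.23, 2.52], [-1.04, 4.18], [0, 3.07], [-2.55, 2.55]. Speed limits (rad/s): [2.22, 2.22, 2.57, 3.14, 3.14, 3.14].

## Interface

Orientations are given as a 3x3 rotation matrix whose columns are the frame's x, y, z axes.
In Python, from workcell import ctrl gives the robot as it stands.
- The arm moves only by the tool jog_arm, never from a script. Its argument "targets" is a list of rows, each a list of 5 numbers: the opening, from -1 (shut) to 1 (fully open), then the shift along the tool's x, y, z in cm, then the turn about the tool's z in rad. In form: [[grip, dx, dy, dz, turn], ...]. A call has 1 to 20 rows; each row is the pose to reach, as a shift and turn from the pose commanded when the call began, along the tool's axes at that moment; what a row does not reach only later rows make up. A row lasts 1/8 s, in which the tool goes at most 62.5 mm and 10.7 degrees, less where a joint would pass 70% of its speed; a pose out of reach is approached as far as the arm can. A call with a gripper value outside its range is refused whole. The fingers move at their own pace and stop on an object; "newtons" is the grip in N (left out, the last holds). Time passes only in rows, so rows that repeat a pose let the fingers close. It gives the time, the measured TCP pose, the force, the opening and the grip force at its end, in the units of the state.
- ctrl.state(): the state, without advancing time (a new reading comes with each control period).
- ctrl.grab_frame(name): name is "scene" or "top" or "wrist"; returns a dict with "frame" (400x640x3 uint8, red, green, blue), "range_z" (400x640 float32, m along the optical axis (not along the pixel's ray), 0 where there is no reading), "camera_matrix" (3x3 intrinsics, pixels), "R" (3x3) and "t" (3): a world point X has camera coordinates R X + t. Camera axes: x right, y down, z forward; pixel columns grow to the right and rows downward; lengths in m; the calibration is good to about 2 mm. A picture is of the moment at which its call begins.
- ctrl.sign_off(): hands the job in; it is judged then, once.
The state is a dict: "t": time; "joint_pos": joint angles; "joint_velocities": joint speeds; "effort": joint torques, N m; "eef_pos": TCP position; "tool_rot": TCP orientation; "force": force on the tool from outside, world axes, zero at the start; "ft_torque": the same for the moment, N m; "grip_width": finger opening in m; "grip_force": force on a finger pad.
Only numpy, scipy, OpenCV 4.12 (cv2) and the standard library are available. Lean on these libraries where they do the work, as an engineer would, in place of code of your own. Each camera call takes 0.05 s, during which the arm holds its last target. There are 200 camera calls.

## Working session

There is one attempt and no reset: what is moved stays moved. The work goes in short steps, Python scripts to look and compute and a tool call to move; the robot and the scene stay as the last step left them, time stands still between calls to the robot, and variables do not carry over. Pictures are saved under pics/ and viewed, at most 10 in all, crops included, and the job is handed in when it is done.

Besides the shell and the picture viewer there is one more tool, called after ">>>" by a JSON object that holds its "fn" and its "kwargs", one argument or row to a line. jog_arm: Moves the arm, as the interface text tells. Its arguments: {"type":"object","properties":{"targets":{"type":"array"},"newtons":{"type":"number"}},"required":["targets"]}

```bash
ls; mkdir -p pics
python3 - <<'E'
from workcell import ctrl
import cv2,numpy as np
s=ctrl.state();print(s['t'],s['eef_pos'],np.round(s['tool_rot'],3).tolist(),s['grip_width'],ctrl.nose_length)
for n in ('top','scene'):
    f=ctrl.grab_frame(n);np.savez(f'{n}0.npz',**f)
    cv2.imwrite(f'pics/{n}0.png',f['frame'][:,:,::-1])
    print(n,np.round(f['R'],3).tolist(),f['t'],f['camera_matrix'].tolist())
E
```

```text
pics
0.0 [0.16181014 0.52541238 0.21888574] [[-0.956, 0.294, -0.0], [0.294, 0.956, -0.001], [0.0, -0.001, -1.0]] 0.09381684723320854 0.014
top [[-0.02, -1.0, 0.0], [-0.976, 0.019, -0.215], [0.215, -0.005, -0.977]] [-0.01393527  0.56997787  1.21436351] [[427.3196293828646, 0.0, 322.56064457089496], [0.0, 427.3196293828646, 196.90526278725798], [0.0, 0.0, 1.0]]
scene [[0.261, 0.965, 0.015], [0.802, -0.208, -0.56], [-0.538, 0.158, -0.828]] [-0.13460529 -0.43066217  1.74263304] [[447.0314620335496, 0.0, 326.42984732232816], [0.0, 447.0314620335496, 193.30172941148803], [0.0, 0.0, 1.0]]
```

View pics/top0.png

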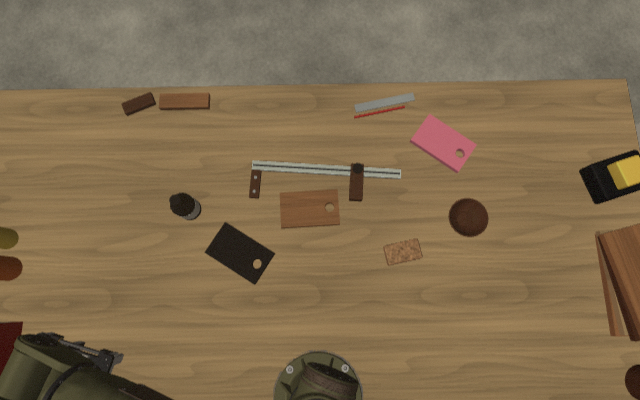

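View pics/scene0.png

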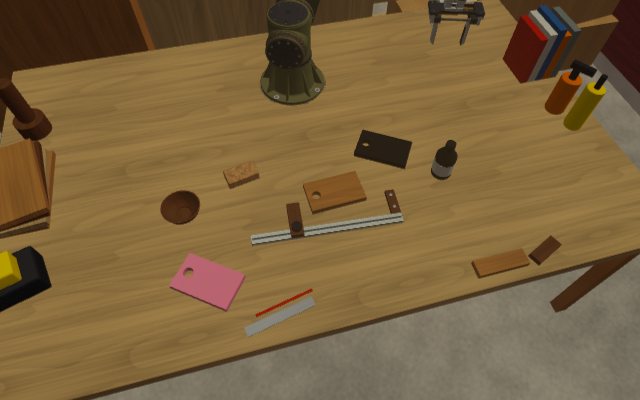

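The top view shows three board-shaped things: wooden at (310,209), black at (240,252) and pink at (443,143). The wooden one fits: it has a hole at (329,207) and lies between the end stop (255,184) and the sliding stop (357,182), in front of the fence (252,165)–(400,174). The bottle is at (185,206), the cork block at (403,251) and the bowl at (468,217).

```bash
cat > h.py <<'E'
import numpy as np,cv2
def plane(f,uv,z):
    uv=np.atleast_2d(np.array(uv,float));K,R,t=f['camera_matrix'],f['R'],f['t']
    c=-R.T@t; d=np.c_[uv,np.ones(len(uv))]@np.linalg.inv(K).T@R
    return c+d*((z-c[2])/d[:,2])[:,None]
def cloud(f):
    K,R,t=f['camera_matrix'],f['R'],f['t'];Z=f['range_z'];h,w=Z.shape
    v,u=np.mgrid[:h,:w]
    P=np.stack([(u-K[0,2])/K[0,0]*Z,(v-K[1,2])/K[1,1]*Z,Z],-1)
    return (P-t)@R
E
python3 - <<'E'
from h import *
f=dict(np.load('top0.npz'));I=f['frame']
c=cv2.resize(I[145:245,230:420],None,fx=4,fy=4,interpolation=cv2.INTER_CUBIC)
cv2.imwrite('pics/crop0.png',c[:,:,::-1])
P=cloud(f)
for n,(u,v) in dict(board=(300,210),fence=(300,168),es=(255,190),slide=(357,192),knob=(357,168),bench=(310,240),bottle=(185,206),cork=(403,251),black=(235,245)).items(): print(n,np.round(P[v,u],3))
E
```

```text
board [0.541 0.045 0.012]
fence [0.674 0.044 0.017]
es [0.606 0.184 0.015]
slide [ 0.589 -0.131  0.033]
knob [ 0.658 -0.132  0.058]
bench [0.449 0.016 0.001]
bottle [0.54  0.369 0.11 ]
cork [ 0.407 -0.261  0.032]
black [0.436 0.242 0.017]
```

View pics/crop0.png

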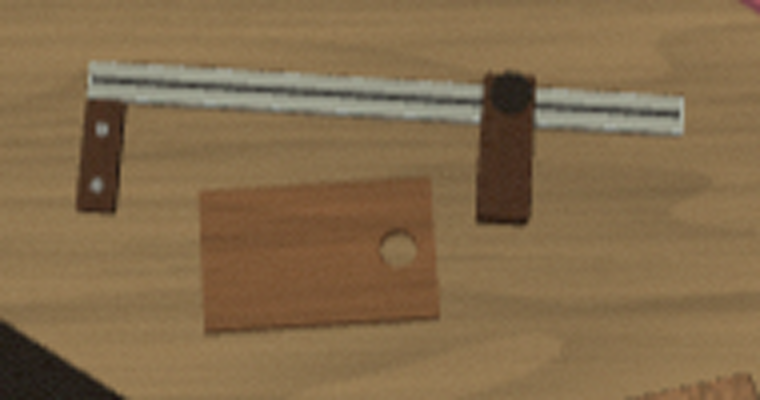

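The crop confirms the wooden board with its hole on the sliding-stop side: corners near crop (199,191), (430,178), (440,318) and (206,333). It lies clear of the end stop (100,155) and the sliding block (505,160). Next I compute the jig and board poses.

Run:
```python
from h import *
f=dict(np.load('top0.npz'))
U=lambda p:(np.array(p,float)+.5)/4-.5+[230,145]
Fo=plane(f,U([(90,62),(685,97)]),.014);d=Fo[0]-Fo[1];print('fence far',Fo[:,:2].round(4).tolist(),'len',np.linalg.norm(d),'yaw',np.arctan2(d[1],d[0])-np.pi/2)
Fi=plane(f,U([(88,99),(683,132)]),.007);print('near',Fi[:,:2].round(4).tolist())
es=plane(f,U([(125,105),(116,212),(78,209)]),.014);print('es',es[:,:2].round(4).tolist())
sl=plane(f,U([(478,221),(528,223)]),.035);print('slide',sl[:,:2].round(4).tolist())
B=plane(f,U([(199,191),(430,178),(440,316),(206,330)]),.02);print('B',B[:,:2].round(4).tolist(),[np.linalg.norm(B[i]-B[i-1]).round(4) for i in range(4)])
# segmentation refine board & fence
I=f['frame'].astype(int);hsv=cv2.cvtColor(f['frame'],cv2.COLOR_RGB2HSV)
P=cloud(f)
for n,(u,v) in dict(board=(300,210),bench=(310,240),es=(255,190),sl=(357,192)).items(): print(n,hsv[v,u],I[v,u])
```

```text
fence far [[0.7035, 0.195], [0.6656, -0.2735]] len 0.469999003180666 yaw -0.08061071211479476
near [[0.6752, 0.1972], [0.6391, -0.2716]]
es [[0.6677, 0.1669], [0.5817, 0.1729], [0.5847, 0.2024]]
slide [[0.5647, -0.1059], [0.5624, -0.1439]]
B [[0.5958, 0.1081], [0.6026, -0.0709], [0.4945, -0.0756], [0.4872, 0.1025]] [np.float64(0.1087), np.float64(0.1791), np.float64(0.1082), np.float64(0.1782)]
board [ 14 141 125] [125  89  56]
bench [ 17 113 136] [136 110  76]
es [16 65 98] [98 86 73]
sl [ 12 135  72] [72 49 34]
```

```bash
cat >> h.py <<'E'
O=np.array([.6712,.1675]);YAW=-.0806
EX=np.array([np.cos(YAW),np.sin(YAW)]);EY=np.array([-EX[1],EX[0]])
def jig(w): d=np.asarray(w)[...,:2]-O; return np.stack([d@EX,d@EY],-1)
def world(j): return O+j[0]*EX+j[1]*EY
def go(s,jx,jy,z,head):  # head: 0 -> tool y = jig x ; pi/2 -> tool y = jig y
    R=s['tool_rot'];d=np.r_[world((jx,jy)),z]-s['eef_pos']
    turn=np.arctan2(R[1,1],R[0,1])-(YAW+head)
    print('shift cm',np.round(R.T@d*100,2),'turn',round(turn,3),'| t',round(s['t'],2),'jig tcp mm',(jig(s['eef_pos'])*1000).round(1),'z',s['eef_pos'][2].round(4),'F jig',(s['force'][:2]@np.c_[EX,EY]).round(2),s['force'][2].round(2))
E
python3 - <<'E'
from h import *
from workcell import ctrl
go(ctrl.state(),-.112,-.272,.1,0)
E
```

```text
shift cm [-54.17 -48.18  11.94] turn 1.353 | t 0.1 jig tcp mm [-536.5  315.8] z 0.219 F jig [-0.03 -0.32] -0.12
```

>>> {"fn": "jog_arm", "kwargs": {
  "targets": [
    [-0.36,-54.2,-48.2,0,1.353],
    [-0.36,-54.2,-48.2,0,1.353],
    [-0.36,-54.2,-48.2,0,1.353],
    [-0.36,-54.2,-48.2,0,1.353],
    [-0.36,-54.2,-48.2,0,1.353],
    [-0.36,-54.2,-48.2,0,1.353],
    [-0.36,-54.2,-48.2,0,1.353],
    [-0.36,-54.2,-48.2,0,1.353],
    [-0.36,-54.2,-48.2,0,1.353],
    [-0.36,-54.2,-48.2,0,1.353],
    [-0.36,-54.2,-48.2,0,1.353],
    [-0.36,-54.2,-48.2,0,1.353],
    [-0.36,-54.2,-48.2,0,1.353],
    [-0.36,-54.2,-48.2,6,1.353],
    [-0.36,-54.2,-48.2,11.9,1.353],
    [-0.36,-54.2,-48.2,11.9,1.353],
    [-0.36,-54.2,-48.2,11.9,1.353]
  ]
}}

```text
t: 2.22
eef_pos: [0.5389, -0.0943, 0.1028]
tool_rot: [[0.08, 0.997, 0.002], [0.997, -0.08, -0.001], [-0.0, 0.002, -1.0]]
force: [-0.0, 0.9, -0.2]
grip_width: 0.03
grip_force: 0.0
```

Run:
```python
from h import *
from workcell import ctrl
s=ctrl.state();go(s,-.112,-.272,.021,0);print(s['grip_width'],s['tool_rot'].round(3).tolist())
f=ctrl.grab_frame('wrist');np.savez('w1.npz',**f);cv2.imwrite('pics/w1.png',f['frame'][:,:,::-1])
```

```text
shift cm [-0.03 -0.14  8.18] turn 0.0 | t 2.23 jig tcp mm [-110.8 -271.6] z 0.1028 F jig [-0.09  0.9 ] -0.16
0.02998570562047513 [[0.08, 0.997, 0.002], [0.997, -0.08, -0.001], [-0.0, 0.002, -1.0]]
```

View pics/w1.png

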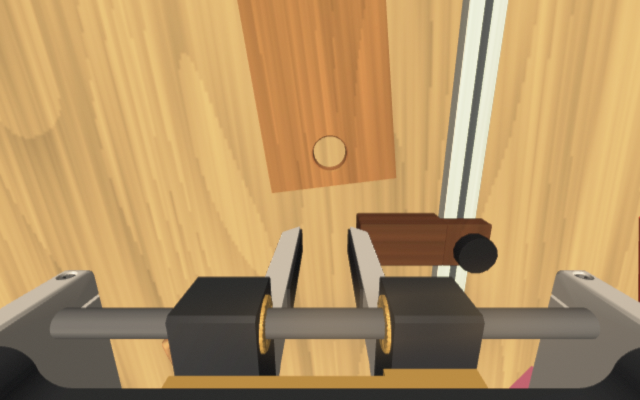

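The wrist view shows the board's tail corners at (272,192) and (395,178), and the block's near top corners at (357,214) and (357,264). The fingers are at (290,240) and (360,240), close to the block's near end. I'll check the clearance from these points.

Run:
```python
from h import *
f=dict(np.load('w1.npz'))
print((jig(plane(f,[(272,192),(395,178)],.02))*1e3).round(1).tolist(),(jig(plane(f,[(357,213),(441,213)],.035))*1e3).round(1).tolist(),(jig(plane(f,[(456,100),(446,200)],.014))*1e3).round(1).tolist())
```

```text
[[-157.8, -256.0], [-49.5, -243.2]] [[-83.5, -270.5], [-12.1, -270.4]] [[-1.6, -178.1], [0.0, -264.9]]
```

Run:
```python
from h import *
f=dict(np.load('w1.npz'));P=cloud(f)
for v in (205,210,213,216,225,235,245,260,264,268): 
  q=P[v,400];print(v,(jig(q)*1e3).round(1),(q[2]*1e3).round(1))
print([( (jig(P[v,u])*1e3).round(1).tolist(),(P[v,u,2]*1e3).round(1)) for u,v in((330,110),(300,185),(450,150),(200,150))])
```

```text
205 [ -38.1 -273.8] 0.6
210 [ -37.8 -278.8] 0.8
213 [ -39.4 -279.6] 7.5
216 [ -41.3 -280. ] 15.3
225 [ -46.5 -280.8] 36.2
235 [ -45.7 -290.3] 35.6
245 [ -45.  -299.7] 35.7
260 [ -44.  -314.2] 35.7
264 [ -44.3 -317.1] 37.7
268 [ -33.3 -341.5] 1.0
[([-106.8, -186.4], np.float64(20.8)), ([-132.7, -249.4], np.float64(20.9)), ([-0.4, -219.8], np.float64(11.0)), ([-225.8, -221.3], np.float64(0.2))]
```

>>> {"fn": "jog_arm", "kwargs": {
  "targets": [
    [-0.36,0,-0.1,4,0],
    [-0.36,0,-0.1,8.1,0],
    [-0.36,0,-0.1,8.1,0],
    [-0.36,0.4,-0.1,8.1,0],
    [-0.36,0.8,-0.1,8.1,0],
    [-0.36,1.4,-0.1,8.1,0],
    [-0.36,2.0,-0.1,8.1,0],
    [-0.36,2.6,-0.1,8.1,0],
    [-0.36,3.2,-0.1,8.1,0],
    [-0.36,3.8,-0.1,8.1,0],
    [-0.36,4.4,-0.1,8.1,0],
    [-0.36,5.0,-0.1,8.1,0],
    [-0.36,5.5,-0.1,8.1,0],
    [-0.36,6.0,-0.1,8.1,0],
    [-0.36,6.5,-0.1,8.1,0],
    [-0.36,7.0,-0.1,8.1,0],
    [-0.36,7.0,-0.1,8.1,0]
  ]
}}

```text
t: 4.4
eef_pos: [0.5426, -0.0242, 0.0193]
tool_rot: [[0.081, 0.997, -0.0], [0.997, -0.081, 0.0], [0.0, -0.0, -1.0]]
force: [-0.5, -0.0, -0.9]
grip_width: 0.0304
grip_force: 0.0
```

```bash
cat > m.py <<'E'
from h import *
from workcell import ctrl
import sys
def look(n,name,z0=.02):
    f=ctrl.grab_frame(n);np.savez(name+'.npz',**f)
    P=cloud(f);hsv=cv2.cvtColor(f['frame'],cv2.COLOR_RGB2HSV).astype(int)
    j=jig(P)*1e3
    m=(abs(P[...,2]-.0205)<.007)&(j[...,0]>-200)&(j[...,0]<5)&(j[...,1]>-275)&(j[...,1]<20)
    return f,P,j,m
E
python3 - <<'E'
from m import *
s=ctrl.state();go(s,-.112,-.21,.021,0)
f=ctrl.grab_frame('top');np.savez('t2.npz',**f)
c=cv2.resize(f['frame'][145:245,230:420],None,fx=4,fy=4,interpolation=cv2.INTER_CUBIC)
cv2.imwrite('pics/t2.png',c[:,:,::-1])
E
```

```text
shift cm [-0.86  0.07 -0.17] turn -0.0 | t 4.4 jig tcp mm [-112.7 -201.4] z 0.0193 F jig [-0.51 -0.06] -0.91
```

View pics/t2.png

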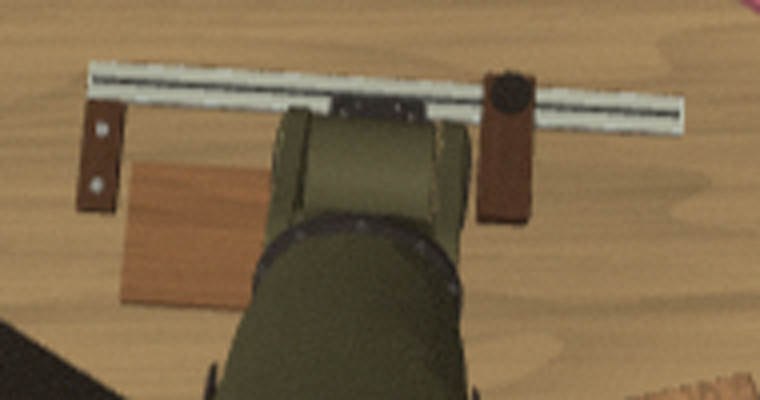

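The board now lies parallel to the jig, with end corners at crop (134,161) and (121,302), just short of the end stop. Next I lift, turn and push towards the fence.

Run:
```python
from m import *
f=dict(np.load('t2.npz'));U=lambda p:(np.array(p,float)+.5)/4-.5+[230,145]
print((jig(plane(f,U([(134,161),(268,169),(121,302),(240,308)]),.02))*1e3).round(1).tolist())
go(ctrl.state(),-.194,-.103,.021,np.pi/2)
```

```text
[[-49.7, -13.0], [-49.7, -117.3], [-160.6, -13.1], [-159.7, -104.1]]
shift cm [ 9.85 -8.12 -0.16] turn -1.571 | t 4.45 jig tcp mm [-112.8 -201.5] z 0.0193 F jig [0.21 0.46] 0.03
```

>>> {"fn": "jog_arm", "kwargs": {
  "targets": [
    [-0.36,-0.6,0,0,0],
    [-0.36,-0.6,0,-6,0],
    [0.8,-0.6,-8.1,-6,-0.8],
    [0.8,9.9,-8.1,-6,-1.571],
    [0.8,9.9,-8.1,-6,-1.571],
    [0.8,9.9,-8.1,-6,-1.571],
    [0.8,9.9,-8.1,-6,-1.571],
    [0.8,9.9,-8.1,-6,-1.571],
    [0.8,9.9,-8.1,-6,-1.571],
    [0.8,9.9,-8.1,-6,-1.571],
    [0.8,9.9,-8.1,-6,-1.571],
    [0.8,9.9,-8.1,-6,-1.571],
    [0.8,9.9,-8.1,-3,-1.571],
    [0.8,9.9,-8.1,-0.1,-1.571],
    [0.8,9.9,-8.1,-0.1,-1.571],
    [0.8,9.9,-7.4,-0.1,-1.571],
    [0.8,9.9,-6.7,-0.1,-1.571],
    [0.8,9.9,-6.2,-0.1,-1.571],
    [0.8,9.9,-5.7,-0.1,-1.571]
  ]
}}

```text
t: 6.82
eef_pos: [0.4943, 0.0786, 0.0207]
tool_rot: [[-0.997, 0.081, 0.0], [0.081, 0.997, 0.0], [-0.0, 0.0, -1.0]]
force: [-3.3, 1.4, 3.4]
grip_width: 0.0847
grip_force: 1.9
```

Run:
```python
from m import *
go(ctrl.state(),-.121,-.103,.021,np.pi/2)
```

```text
shift cm [-4.82 -0.01 -0.03] turn -0.0 | t 6.83 jig tcp mm [-169.2 -102.9] z 0.0207 F jig [-3.36  1.15] 3.42
```

>>> {"fn": "jog_arm", "kwargs": {
  "targets": [
    [0.8,-0.5,0,0,0],
    [0.8,-1.0,0,0,0],
    [0.8,-1.5,0,0,0],
    [0.8,-2.0,0,0,0],
    [0.8,-2.5,0,0,0],
    [0.8,-3.0,0,0,0],
    [0.8,-3.5,0,0,0],
    [0.8,-4.0,0,0,0],
    [0.8,-4.3,0,0,0],
    [0.8,-4.6,0,0,0],
    [0.8,-4.8,0,0,0],
    [0.8,-4.9,0,0,0],
    [0.8,-5.0,0,0,0]
  ]
}}

```text
t: 8.45
eef_pos: [0.5437, 0.0746, 0.0204]
tool_rot: [[-0.997, 0.081, -0.0], [0.081, 0.997, -0.0], [0.0, -0.0, -1.0]]
force: [-3.8, 0.0, 3.2]
grip_width: 0.0848
grip_force: 2.0
```

>>> {"fn": "jog_arm", "kwargs": {
  "targets": [
    [0.8,-0.1,0,0,0],
    [0.8,-0.2,0,0,0]
  ]
}}

```text
t: 8.7
eef_pos: [0.544, 0.0745, 0.0204]
tool_rot: [[-0.997, 0.081, -0.005], [0.081, 0.997, 0.0], [0.005, -0.0, -1.0]]
force: [-22.0, 1.9, 18.5]
grip_width: 0.0845
grip_force: 11.1
```

Run:
```python
from m import *
go(ctrl.state(),-.118,-.103,.021,np.pi/2)
```

```text
shift cm [-0.13 -0.01 -0.06] turn -0.0 | t 8.7 jig tcp mm [-119.3 -102.9] z 0.0204 F jig [-22.09   0.09] 18.51
```

>>> {"fn": "jog_arm", "kwargs": {
  "targets": [
    [0.8,0.4,0,0,0],
    [0.8,0.8,0,0,0],
    [-0.2,0.8,0,-6,0],
    [-0.2,0.8,-11.3,-6,0.4],
    [-0.2,-6.3,-11.3,-6,1.571],
    [-0.2,-6.3,-11.3,-6,1.571],
    [-0.2,-6.3,-11.3,-6,1.571],
    [-0.2,-6.3,-11.3,-6,1.571],
    [-0.2,-6.3,-11.3,-6,1.571],
    [-0.2,-6.3,-11.3,-6,1.571],
    [-0.2,-6.3,-11.3,-6,1.571],
    [-0.2,-6.3,-11.3,-6,1.571],
    [-0.2,-6.3,-11.3,-6,1.571],
    [-0.2,-6.3,-11.3,-6,1.571]
  ]
}}

```text
t: 10.45
eef_pos: [0.5994, -0.0434, 0.0804]
tool_rot: [[0.079, 0.997, 0.0], [0.997, -0.079, -0.0], [-0.0, 0.0, -1.0]]
force: [0.3, 0.1, 0.4]
grip_width: 0.0375
grip_force: 0.0
```

Run:
```python
from m import *
go(ctrl.state(),-.055,-.214,.021,0)
f=ctrl.grab_frame('wrist');np.savez('w2.npz',**f);cv2.imwrite('pics/w2.png',f['frame'][:,:,::-1])
```

```text
shift cm [ 0.2  -0.05  5.94] turn 0.001 | t 10.45 jig tcp mm [ -54.6 -216. ] z 0.0804 F jig [0.25 0.08] 0.39
```

View pics/w2.png

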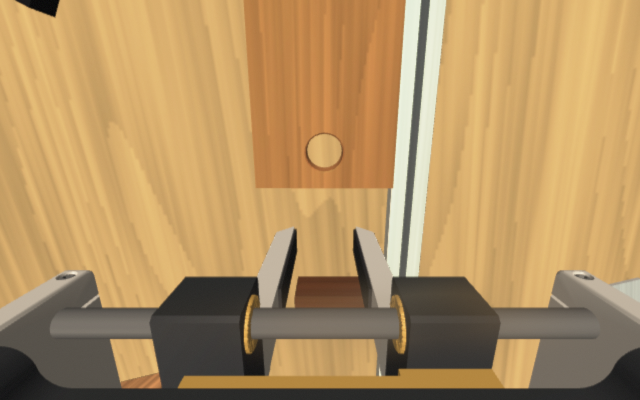

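The board's fence edge lies along the fence (395,180), and its tail is at row 188. The fingers sit centred behind it, and the sliding block (330,290) is clear behind them. Next I descend and push to the end stop.

>>> {"fn": "jog_arm", "kwargs": {
  "targets": [
    [-0.2,0,0,3,0],
    [-0.2,0,0,5.9,0],
    [-0.2,0,0,5.9,0],
    [-0.2,0.5,0,5.9,0],
    [-0.2,1.0,0,5.9,0],
    [-0.2,1.4,0,5.9,0],
    [-0.2,1.8,0,5.9,0],
    [-0.2,2.2,0,5.9,0],
    [-0.2,2.4,0,5.9,0],
    [-0.2,2.5,0,5.9,0],
    [-0.2,2.6,0,5.9,0]
  ]
}}

```text
t: 11.88
eef_pos: [0.6018, -0.0181, 0.0222]
tool_rot: [[0.081, 0.997, 0.001], [0.997, -0.081, -0.001], [-0.001, 0.001, -1.0]]
force: [-2.1, -6.2, 4.8]
grip_width: 0.0378
grip_force: 3.4
```

>>> {"fn": "jog_arm", "kwargs": {
  "targets": [
    [-0.2,0.1,0,0,0],
    [-0.2,0.2,0,0,0]
  ]
}}

```text
t: 12.12
eef_pos: [0.6019, -0.0168, 0.0222]
tool_rot: [[0.081, 0.997, 0.001], [0.997, -0.081, -0.002], [-0.002, 0.001, -1.0]]
force: [-3.3, -15.1, 6.2]
grip_width: 0.0377
grip_force: 7.9
```

Run:
```python
from m import *
go(ctrl.state(),-.055,-.188,.021,0)
```

```text
shift cm [ 0.13 -0.07  0.12] turn -0.0 | t 12.12 jig tcp mm [ -54.3 -189.3] z 0.0222 F jig [ -2.11 -15.35] 6.23
```

>>> {"fn": "jog_arm", "kwargs": {
  "targets": [
    [-0.2,0.1,0,0,0],
    [-0.2,0.1,0,0,0]
  ]
}}

```text
t: 12.38
eef_pos: [0.6019, -0.0168, 0.0222]
tool_rot: [[0.081, 0.997, 0.001], [0.997, -0.081, -0.003], [-0.003, 0.001, -1.0]]
force: [-4.7, -17.7, 5.7]
grip_width: 0.0373
grip_force: 9.1
```

>>> {"fn": "jog_arm", "kwargs": {
  "targets": [
    [-0.2,-0.4,0,0,0],
    [-0.2,-0.8,0,0,0],
    [-0.2,-0.8,0,-6,0],
    [0.8,-0.8,-8.0,-6,-0.6],
    [0.8,9.7,-8.0,-6,-1.571],
    [0.8,9.7,-8.0,-6,-1.571],
    [0.8,9.7,-8.0,-6,-1.571],
    [0.8,9.7,-8.0,-6,-1.571],
    [0.8,9.7,-8.0,-6,-1.571],
    [0.8,9.7,-8.0,-6,-1.571],
    [0.8,9.7,-8.0,-6,-1.571],
    [0.8,9.7,-8.0,-6,-1.571],
    [0.8,9.7,-8.0,-3,-1.571],
    [0.8,9.7,-8.0,0.1,-1.571],
    [0.8,9.7,-8.0,0.1,-1.571],
    [0.8,9.7,-7.4,0.1,-1.571],
    [0.8,9.7,-6.9,0.1,-1.571],
    [0.8,9.7,-6.6,0.1,-1.571],
    [0.8,9.7,-6.5,0.1,-1.571],
    [0.8,9.7,-6.4,0.1,-1.571]
  ]
}}

```text
t: 14.88
eef_pos: [0.545, 0.0875, 0.0205]
tool_rot: [[-0.997, 0.081, -0.002], [0.081, 0.997, 0.0], [0.002, -0.0, -1.0]]
force: [-11.2, 0.3, 10.4]
grip_width: 0.0845
grip_force: 5.7
```

Run:
```python
from m import *
go(ctrl.state(),-.119,-.09,.021,np.pi/2)
```

```text
shift cm [-0.03 -0.01 -0.05] turn -0.0 | t 14.88 jig tcp mm [-119.3  -89.9] z 0.0205 F jig [-11.18  -0.57] 10.39
```

>>> {"fn": "jog_arm", "kwargs": {
  "targets": [
    [0.8,0.4,0,0,0],
    [0.8,0.8,0,0,0],
    [0.8,0.8,0,-6,0],
    [-0.4,0.8,-10,-9,0.4],
    [-0.4,-7.7,-25.7,-9,1.571],
    [-0.4,-7.7,-25.7,-9,1.571],
    [-0.4,-7.7,-25.7,-9,1.571],
    [-0.4,-7.7,-25.7,-9,1.571],
    [-0.4,-7.7,-25.7,-9,1.571],
    [-0.4,-7.7,-25.7,-9,1.571],
    [-0.4,-7.7,-25.7,-9,1.571],
    [-0.4,-7.7,-25.7,-9,1.571],
    [-0.4,-7.7,-25.7,-9,1.571],
    [-0.4,-7.7,-25.7,-9,1.571]
  ]
}}

```text
t: 16.62
eef_pos: [0.6017, -0.1749, 0.1104]
tool_rot: [[0.079, 0.997, 0.0], [0.997, -0.079, -0.0], [-0.0, 0.0, -1.0]]
force: [-0.4, 0.0, 0.3]
grip_width: 0.0284
grip_force: 0.0
```

Run:
```python
from m import *
go(ctrl.state(),-.042,-.345,.025,0)
f=ctrl.grab_frame('wrist');np.savez('w3.npz',**f);cv2.imwrite('pics/w3.png',f['frame'][:,:,::-1])
```

```text
shift cm [ 0.19 -0.03  8.54] turn 0.001 | t 16.62 jig tcp mm [ -41.7 -346.9] z 0.1104 F jig [-0.43 -0.03] 0.26
```

View pics/w3.png

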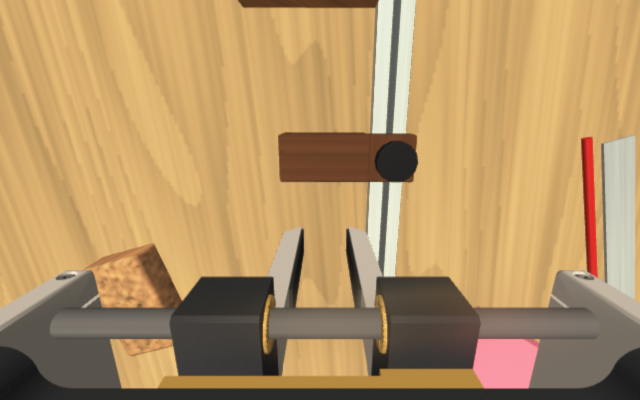

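The fingers are centred behind the sliding block (325,157) and clear of the cork block (130,300). Next I descend and push it along.

>>> {"fn": "jog_arm", "kwargs": {
  "targets": [
    [-0.4,0,0,5,0],
    [-0.4,0,0,8.5,0],
    [-0.4,0,0,8.5,0],
    [-0.4,0.8,0,8.5,0],
    [-0.4,1.4,0,8.5,0],
    [-0.4,2.0,0,8.5,0],
    [-0.4,2.8,0,8.5,0],
    [-0.4,3.6,0,8.5,0],
    [-0.4,4.4,0,8.5,0],
    [-0.4,5.2,0,8.5,0],
    [-0.4,6.0,0,8.5,0],
    [-0.4,6.8,0,8.5,0],
    [-0.4,7.6,0,8.5,0],
    [-0.4,8.4,0,8.5,0],
    [-0.4,9.2,0,8.5,0],
    [-0.4,9.8,0,8.5,0],
    [-0.4,10.4,0,8.5,0],
    [-0.4,10.8,0,8.5,0],
    [-0.4,11.1,0,8.5,0]
  ]
}}

```text
t: 19.05
eef_pos: [0.6107, -0.0641, 0.0254]
tool_rot: [[0.081, 0.997, -0.0], [0.997, -0.081, 0.0], [0.0, -0.0, -1.0]]
force: [1.6, -3.0, 0.5]
grip_width: 0.0285
grip_force: 1.3
```

>>> {"fn": "jog_arm", "kwargs": {
  "targets": [
    [-0.4,0.2,0,0,0],
    [-0.4,0.4,0,0,0],
    [-0.4,0.5,0,0,0],
    [-0.4,0.6,0,0,0]
  ]
}}

```text
t: 19.55
eef_pos: [0.6112, -0.0584, 0.0254]
tool_rot: [[0.081, 0.997, -0.0], [0.997, -0.081, 0.0], [0.0, -0.0, -1.0]]
force: [0.4, -3.0, 1.5]
grip_width: 0.0284
grip_force: 1.3
```

Run:
```python
from m import *
go(ctrl.state(),-.042,-.2293,.025,0)
```

```text
shift cm [ 0.07 -0.04  0.04] turn -0.001 | t 19.55 jig tcp mm [ -41.6 -230. ] z 0.0254 F jig [ 0.65 -3.  ] 1.51
```

Only sliding friction (3 N) so far, so I push on in 1 mm steps.

>>> {"fn": "jog_arm", "kwargs": {
  "targets": [
    [-0.4,0.1,0,0,0],
    [-0.4,0.1,0,0,0]
  ]
}}

```text
t: 19.8
eef_pos: [0.6113, -0.0579, 0.0254]
tool_rot: [[0.081, 0.997, -0.0], [0.997, -0.081, -0.001], [-0.001, -0.0, -1.0]]
force: [1.5, -6.6, 0.3]
grip_width: 0.0283
grip_force: 3.1
```

>>> {"fn": "jog_arm", "kwargs": {
  "targets": [
    [-0.4,0.1,0,0,0],
    [-0.4,0.1,0,0,0]
  ]
}}

```text
t: 20.05
eef_pos: [0.6113, -0.0578, 0.0254]
tool_rot: [[0.081, 0.997, -0.0], [0.997, -0.081, -0.002], [-0.002, -0.0, -1.0]]
force: [0.5, -13.2, 1.0]
grip_width: 0.0281
grip_force: 6.3
```

It's trapped: 13 N with no further motion. I back off, lift clear and check.

>>> {"fn": "jog_arm", "kwargs": {
  "targets": [
    [-0.4,-0.4,0,0,0],
    [-0.4,-1.2,0,0,0],
    [-0.4,-1.2,0,-6,0],
    [-0.4,-1.2,0,-12,0],
    [-0.4,-1.2,0,-18,0],
    [-0.4,-18,-12,-22,0],
    [-0.4,-18,-12,-22,0],
    [-0.4,-18,-12,-22,0],
    [-0.4,-18,-12,-22,0],
    [-0.4,-18,-12,-22,0],
    [-0.4,-18,-12,-22,0]
  ]
}}

```text
t: 21.42
eef_pos: [0.4775, -0.2255, 0.2451]
tool_rot: [[0.081, 0.997, -0.0], [0.997, -0.081, 0.001], [0.001, -0.0, -1.0]]
force: [0.3, 0.2, 0.4]
grip_width: 0.0283
grip_force: 0.0
```

Run:
```python
from m import *
s=ctrl.state();print(s['t'],s['force'],s['eef_pos'])
f=ctrl.grab_frame('top');np.savez('t4.npz',**f)
g=ctrl.grab_frame('scene')['frame'][150:260,230:420]
c=cv2.resize(f['frame'][145:245,230:420],None,fx=3,fy=3,interpolation=cv2.INTER_CUBIC)
g=cv2.resize(g,None,fx=2.6,fy=2.6,interpolation=cv2.INTER_CUBIC)
im=np.zeros((c.shape[0]+g.shape[0],max(c.shape[1],g.shape[1]),3),np.uint8);im[:c.shape[0],:c.shape[1]]=c;im[c.shape[0]:,:g.shape[1]]=g
print(im.shape);cv2.imwrite('pics/t4.png',im[:,:,::-1])
a=np.load('top0.npz')['frame'].astype(int)
d=(abs(f['frame'].astype(int)-a).max(2)>40)
for n,(u,v) in dict(bottle=(185,206),cork=(403,251),bowl=(468,217)).items(): print(n,d[v-22:v+22,u-22:u+22].sum())
```

```text
21.425 [0.27817002 0.24038686 0.39344693] [ 0.47754912 -0.22548706  0.24512758]
(586, 570, 3)
bottle 0
cork 1899
bowl 235
```

View pics/t4.png

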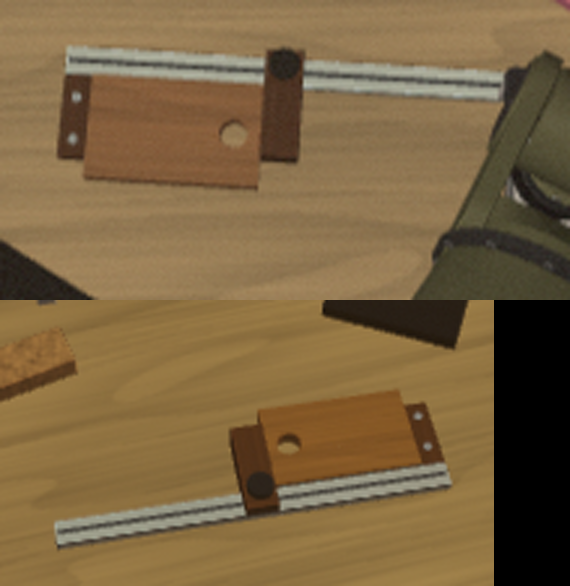

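The top crop shows the board with its long edge against the fence along (90,77)–(262,84), its end on the end stop at (88,125), and the sliding block against its tail at (262,130). The hand is clear. The differences around the cork block and bowl come from the arm covering them in the view.

```bash
python3 -c "
from workcell import ctrl
print(ctrl.sign_off())"
```

```text
the job is handed in; nothing more can be done
None
```

The board is flush against the fence and touching the end stop, the sliding stop is pressed up against its other end, and the hand is clear; I handed the job in at about 21 s.

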